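Close the document tube with its screw cap

ROBOT

A 6-joint arm with a two-finger parallel gripper is mounted at the origin on the work surface. World frame = base frame: x ahead of the robot, y to its left, z up, the work surface at z = 0. Lengths are in mm, angles in rad, forces in N, time in s.
With the tool pointing down it reaches from about 350 to 875 mm from the base axis. Payload 15.5 kg.
Tool frame: the origin (TCP) lies on the centre line of the jaws, within the pads' length; the fingertips stand 17 mm ahead of it and the grasp point (between the pads) lies 2 mm behind it; z points along the fingers, y is the line along which they close (so a half turn about z gives the same grasp; the last joint's range is limited). The gripper opens to 85 mm and grips with 20 to 120 N. Pads are 22 mm wide; open, the fingers measure 114 mm over their backs; the gripper's body (76 mm by 85 mm) begins 54 mm behind the grasp point. The pads swing forward as they close: fully open they stand 13 mm farther back than shut.
Start: joints at [1.177, 0.494, 1.345, -0, 1.302, -0.096], TCP at [183.979, 597.309, 248.277] pointing down, gripper open.
Joint ranges: [-2.91, 2.91], [-0.82, 2.16], [0.22, 2.67], [-1.22, 4.37], [0.12, 2.79], [-3.08, 3.08]. Speed limits (rad/s): [1.89, 1.89, 2.57, 3.01, 3.01, 3.01].

INTERFACE

Orientations are given as a rotation vector (axis times angle).
In Python, from cell import * gives the robot as it stands.
- The arm moves only by the tool play_rows, never from a script. Its argument "plan" is a list of rows, each an object with "xyz": the shift along the world's x, y, z in mm, a list of three; "turn": the turn, a rotation vector about the world's x, y, z in rad, a list of three; "jaw": the gripper command: -1 is shut, 1 is fully open, values between are in proportion. A call has 1 to 5 rows; each row shifts and turns the commanded pose from where the row before left it; what a row does not reach is not made up. A row lasts 1/10 s, in which the tool goes at most 50 mm and 8.59 degrees, less where a joint would pass 70% of its speed; a pose out of reach is approached as far as the arm can. A call is refused whole if a number of a shift passes 50 or a number of a turn 0.15, either way. A call with a gripper value outside its range is refused whole. The fingers move at their own pace and stop on an object; "force" is the grip in N (left out, the last holds). Time passes only in rows, so rows that do not move let the fingers close. It gives the time, the measured TCP pose, the force, the opening and the grip force at its end, in the units of the state.
- get_state(): the state, without advancing time (a new reading comes with each control period).
- capture(name): name is "side" or "top"; returns a dict with "image" (384x512x3 uint8, red, green, blue), "K" (3x3 intrinsics, pixels), "R" (3x3) and "t" (3): a world point X has camera coordinates R X + t. Camera axes: x right, y down, z forward; pixel columns grow to the right and rows downward; lengths in mm; the calibration is good to about 2 mm. A picture is of the moment at which its call begins. There is no depth.
- hand_in(): hands the job in; it is judged then, once.
The state is a dict: "t": time; "joint_positions": joint angles; "joint_velocities": joint speeds; "joint_torque": joint torques, N m; "position": TCP position; "tool_rot": TCP orientation; "contact_force": force on the tool from outside, world axes, zero at the start; "torque": the same for the moment, N m; "finger_gap": finger opening in mm; "gripper_force": force on a finger pad.
Only numpy, scipy, OpenCV 4.12 (cv2) and the standard library are available. Lean on these libraries where they do the work, as an engineer would, in place of code of your own. Each camera call takes 0.05 s, during which the arm holds its last target. There are 200 camera calls.

TASK

Close the upright document tube with its narrow, deep screw cap: set the cap on the neck, turn it backwards (counter-clockwise from above) until you feel the thread drop in, then screw it clockwise down to its stop, fully home and level, and let go. Leave the wide lid and everything else on the desk where it is.

Things in the scene. Friction and masses are not known exactly. Their poses are not given: they have to be found in the camera images.
- stand: Fixed dark steel stand, 100 x 100 mm base, 30 mm high, with four uprights to 80 mm height; origin at the centre of its underside, z up. A fixed white plastic document tube with two black bands, 56 mm in diameter, stands upright on its centre; the tube's own turn about its axis is unknown and is not that of the stand.
- mouth (a point): Centre of the top face of the tube's neck, on the tube's axis, 215 mm above the desk. The neck is 40.6 mm in diameter, its top edge chamfered 4 mm; the 56 mm tube shoulder lies 30 mm below this point. The stand does not turn or move.
- thread (a point): Point on the tube's axis 12 mm below mouth, level with the top of three equal ribs (47.6 mm over them), with three entry gaps between. Set on at random, the cap's lugs lie on the ribs, rim 13 mm below mouth (by chance on the ribs' end stops, 4 mm higher). Turned clockwise they jam on the stops; turned counter-clockwise, at most 120 degrees, they drop 9 mm into the gaps, 16 degrees of turn wide.
- home (a point): Point on the tube's axis 28 mm below mouth: where the centre of the cap's rim lies when fully home. Dropped into the gaps the rim is 6 mm above it; about 94 degrees clockwise from there, to a firm stop, the groove leads the cap down these 6 mm until the inside of its top lies on the neck. It then keeps itself there.
- cap: The tube's screw cap: black ribbed plastic, 56 mm in diameter, 32 mm high (the narrower and deeper of the two black lids), about 60 g, standing open side down on the desk; origin at the centre of its rim (underside), z up. Skirt wall 3 mm, top 4 mm thick; three inner lugs 1 to 5 mm above the rim, 120 degrees apart, not seen from outside. About 1 mm play all round on the neck.
- wide_lid: Bystander: a black lid of another tube, 80 mm in diameter, 18 mm high, no use here; origin at the centre of its underside.
- tape_roll: Bystander: roll of clear tape lying flat, 90 mm in diameter, 24 mm high; origin at the centre of its underside.
- mug: Bystander: white mug, 80 mm in diameter, 90 mm high; origin at the centre of its underside.
- stapler: Bystander: black stapler, 130 x 34 mm, 47 mm high; origin at the centre of its underside.
- glue_bottle: Bystander: white glue bottle, 42 mm in diameter, 110 mm high; origin at the centre of its underside.
- stamp: Bystander: wooden hand stamp standing upright, 38 mm in diameter, 72 mm high; origin at the centre of its underside.
- note_pad: Bystander: block of white note paper, 76 x 76 x 18 mm; origin at the centre of its underside.
There are look-alikes about, which are no part of the job. What is shaped like the stand but pink or red is not meant. What is shaped like the cap but pink or turquoise is not meant.

How it is judged (in metres and radians):
On the way:
1. the cap sits on the neck and has dropped into the thread (z of cap in the frame of mouth below -0.019 m and horizontal distance between cap and mouth below 0.004 m and angle between cap's own z axis and vertical below 0.08 rad), for 0.1 s.
At the end, for the whole second after the job is handed in: The cap is screwed fully home on the tube's neck: its rim at least 26.2 mm below the neck's top face (28 mm nominal), centred within 3 mm, level within 0.05 rad, at rest and released (z of cap in the frame of mouth between -0.031 and -0.0262 m and horizontal distance between cap and mouth below 0.003 m and angle between cap's own z axis and vertical below 0.05 rad and linear speed of cap below 0.01 m/s); the robot touches nothing.
It fails at once if a bystander was moved by more than 30 mm (distance of any of wide_lid, tape_roll, mug, stapler, glue_bottle, stamp, note_pad from where it was at the start of the episode above 0.03 m).
It also fails if it takes over 72 s, if anything falls off the work surface, if the arm or the gripper's body presses on something with over 40 N, if the wrist force passes 120 N, or if a joint passes its speed limit or range.

## Working session

There is one attempt and no reset: what is moved stays moved. The work goes in short steps, Python scripts to look and compute and a tool call to move; the robot and the scene stay as the last step left them, time stands still between calls to the robot, and variables do not carry over. Pictures are saved under pics/ and viewed, at most 10 in all, crops included, and the job is handed in when it is done.

Besides the shell and the picture viewer there is one more tool, called after "Call:" by a JSON object that holds its "op" and its "data", one argument or row to a line. play_rows: Moves the arm, as the interface text tells. Its arguments: {"type":"object","properties":{"plan":{"type":"array"},"force":{"type":"number"}},"required":["plan"]}

```bash
mkdir -p pics
cat > h.py <<'E'
from cell import *
import numpy as np, cv2
def ray(c,u,v,z):
    K,R,t=map(np.array,(c["K"],c["R"],c["t"])); t=t.ravel()
    o=-R.T@t; d=R.T@np.linalg.solve(K,[u,v,1]); return (o+d*(z-o[2])/d[2])[:2].round(1)
def px(c,X):
    p=np.array(c["K"])@(np.array(c["R"])@np.array(X)+np.array(c["t"]).ravel()); return (p[:2]/p[2]).round(1)
def save(im,n,s=1): cv2.imwrite("pics/"+n,cv2.resize(im[...,::-1],None,fx=s,fy=s,interpolation=cv2.INTER_CUBIC))
E
python3 - <<'E'
from h import *
import pickle
for n in("side","top"):
    c=capture(n); save(c["image"],n+"0.png",1.5); pickle.dump(c,open(n+".pkl","wb"))
    print(n,c["K"],(-np.array(c["R"]).T@np.array(c["t"]).ravel()).round())
s=get_state();print(s)
E
```

```text
side [[355.04436697   0.         254.58445371]
 [  0.         355.04436697 193.3802289 ]
 [  0.           0.           1.        ]] [ 200. -793.  765.]
top [[406.50563692   0.         253.35008356]
 [  0.         406.50563692 182.40478789]
 [  0.           0.           1.        ]] [ 3.950e+02 -1.000e+00  1.543e+03]
{'t': 0.1, 'joint_positions': array([ 1.17647693e+00,  4.94087620e-01,  1.34602630e+00, -5.30761703e-05,
        1.30251388e+00, -9.55083703e-02]), 'joint_velocities': array([-0.00120075, -0.00071064, -0.00372865, -0.00046096,  0.00084001,
       -0.00023456]), 'joint_torque': array([ 1.24151658e-03, -8.83592176e+01, -3.84561002e+01, -5.54508297e-04,
        5.06381155e-03, -2.72559924e-05]), 'position': array([183.89629106, 597.03143573, 247.79518652]), 'tool_rot': array([-4.67575063e-01, -3.10639829e+00,  1.59686950e-03]), 'contact_force': array([-0.49161403, -0.48041533, -0.36930016]), 'torque': array([ 0.00721998,  0.00045547, -0.00281662]), 'gripper_force': 0.0, 'finger_gap': 85.29329072627684}
```

View pics/top0.png

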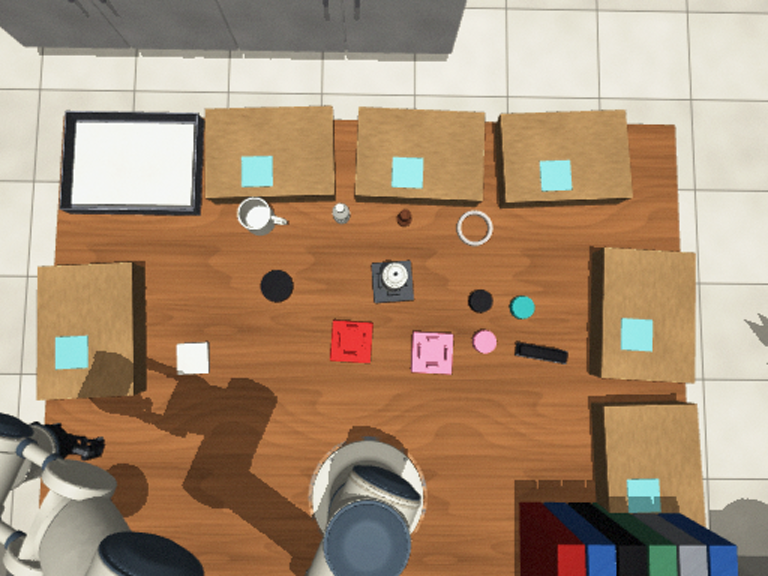

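View pics/side0.png

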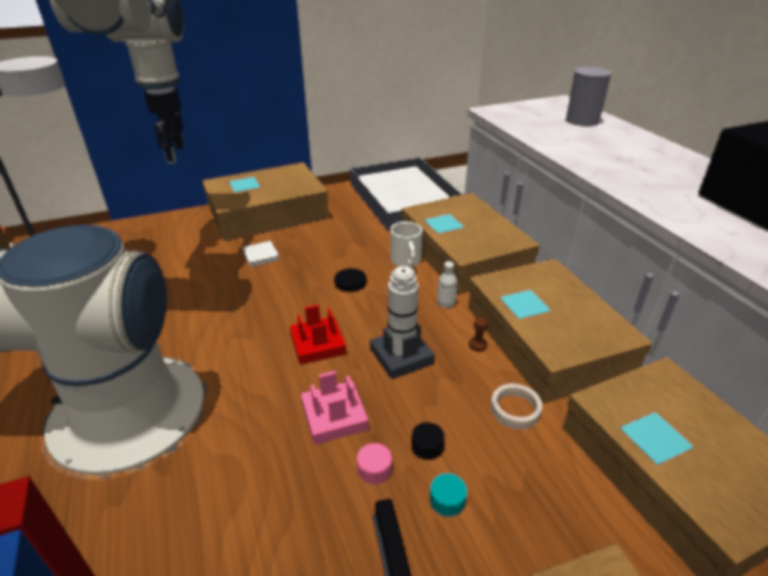

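Candidates in the top view (1.5x pixels): the cap could be black (481,301), turquoise (523,307), pink (485,342) or the wide black lid (277,286). The stand could be dark grey with the tube (393,281), red (351,341) or pink (432,352). I choose the small black cap and the dark stand, and check both in one crop.

Run:
```python
from h import *
import pickle
c=pickle.load(open("top.pkl","rb")); d=pickle.load(open("side.pkl","rb"))
a=cv2.resize(c["image"][165:221,240:360],None,fx=6,fy=6,interpolation=cv2.INTER_CUBIC)
b=cv2.resize(d["image"][170:310,235:325],None,fx=4,fy=4,interpolation=cv2.INTER_CUBIC)[:,:]
b=d["image"][172:208,240:300]; b2=d["image"][272:308,265:325]
b=cv2.resize(np.hstack([b,b2]),None,fx=6,fy=6,interpolation=cv2.INTER_CUBIC)
save(np.vstack([a,b]),"crop.png")
```

```text
(no output)
```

View pics/crop.png

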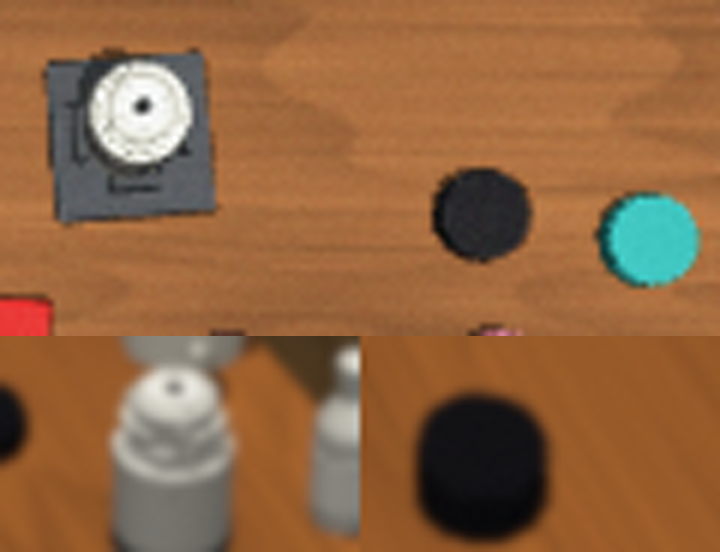

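The crop shows the black cap's top face at crop (484,214), which is full-image (320.2,200.2). The neck's centre dot is at full-image (263.4,182.1) in the top view and (268.6,179.9) in the side view. Both choices fit the description.

Run:
```python
from h import *
import pickle
c=pickle.load(open("top.pkl","rb")); d=pickle.load(open("side.pkl","rb"))
print("mouth",ray(c,263.4,182.1,215),ray(d,268.6,179.9,215))
print("cap",ray(c,320.2,200.2,32))
# silhouette fit for the cap in both
for n,cc,r in(("top",c,(180,220,300,340)),("side",d,(265,310,265,305))):
    im=cc["image"][r[0]:r[1],r[2]:r[3]]; m=(im.max(2)<60).astype(np.uint8)
    k,l,st,ce=cv2.connectedComponentsWithStats(m); i=1+st[1:,4].argmax()
    x,y,w,h,a=st[i]; box=np.array([x+r[2],y+r[0],x+w-1+r[2],y+h-1+r[0]]);
    a=np.linspace(0,6.28,60)
    def pred(p):
        P=np.array([px(cc,[p[0]+28*np.cos(t),p[1]+28*np.sin(t),z]) for t in a for z in(0,32)])
        return np.r_[P.min(0),P.max(0)]
    from scipy.optimize import least_squares
    f=least_squares(lambda p:pred(p)-box,ray(c,320.2,200.2,32),diff_step=.01); print(n,f.x,f.fun)
```

```text
mouth [529.4 -55.7] [529.7 -55.1]
cap [ 482.2 -275.7]
top [ 481.59917572 -275.50307143] [-0.7 -0.1  0.6  0.2]
side [ 483.10514577 -278.62053255] [-1.2 -1.5  1.2  1.2]
```

Call:
{"op": "play_rows", "data": {
  "plan": [
    {"xyz":[15,-43.5,10],"turn":[0,0,-0.103],"jaw":1},
    {"xyz":[15,-43.5,10],"turn":[0,0,-0.103],"jaw":1},
    {"xyz":[15,-43.5,10],"turn":[0,0,-0.103],"jaw":1},
    {"xyz":[15,-43.5,10],"turn":[0,0,-0.103],"jaw":1},
    {"xyz":[15,-43.5,10],"turn":[0,0,-0.103],"jaw":1}
  ],
  "force": 40
}}

```text
t: 0.6
position: [259.0, 378.0, 298.4]
tool_rot: [-1.249, -2.883, 0.001]
contact_force: [1.5, -0.4, 0.7]
finger_gap: 85.3
gripper_force: 0.0
```

Call:
{"op": "play_rows", "data": {
  "plan": [
    {"xyz":[15,-43.5,10],"turn":[0,0,-0.103],"jaw":1},
    {"xyz":[15,-43.5,10],"turn":[0,0,-0.103],"jaw":1},
    {"xyz":[15,-43.5,10],"turn":[0,0,-0.103],"jaw":1},
    {"xyz":[15,-43.5,10],"turn":[0,0,-0.103],"jaw":1},
    {"xyz":[15,-43.5,10],"turn":[0,0,-0.103],"jaw":1}
  ]
}}

```text
t: 1.1
position: [333.9, 160.5, 348.7]
tool_rot: [1.942, 2.47, 0.0]
contact_force: [0.7, 0.4, -0.6]
finger_gap: 85.3
gripper_force: 0.0
```

Call:
{"op": "play_rows", "data": {
  "plan": [
    {"xyz":[15,-43.5,0],"turn":[0,0,-0.103],"jaw":1},
    {"xyz":[15,-43.5,0],"turn":[0,0,-0.103],"jaw":1},
    {"xyz":[15,-43.5,0],"turn":[0,0,-0.103],"jaw":1},
    {"xyz":[15,-43.5,0],"turn":[0,0,-0.103],"jaw":1},
    {"xyz":[15,-43.5,0],"turn":[0,0,-0.103],"jaw":1}
  ]
}}

```text
t: 1.6
position: [409.0, -57.2, 348.3]
tool_rot: [-2.507, -1.893, -0.0]
contact_force: [0.8, -0.0, -0.0]
finger_gap: 85.2
gripper_force: 0.0
```

Call:
{"op": "play_rows", "data": {
  "plan": [
    {"xyz":[15,-43.5,0],"turn":[0,0,-0.103],"jaw":1},
    {"xyz":[15,-43.5,0],"turn":[0,0,-0.103],"jaw":1},
    {"xyz":[15,-43.5,0],"turn":[0,0,-0.103],"jaw":1},
    {"xyz":[15,-43.5,0],"turn":[0,0,-0.103],"jaw":1},
    {"xyz":[15,-43.5,0],"turn":[0,0,-0.103],"jaw":1}
  ]
}}

```text
t: 2.1
position: [484.1, -274.6, 348.0]
tool_rot: [-2.906, -1.192, 0.0]
contact_force: [1.1, 0.2, 0.6]
finger_gap: 85.4
gripper_force: 0.0
```

Call:
{"op": "play_rows", "data": {
  "plan": [
    {"xyz":[-2,-1.5,-50],"turn":[0,0,0],"jaw":1},
    {"xyz":[0,0,-50],"turn":[0,0,0],"jaw":1},
    {"xyz":[0,0,-50],"turn":[0,0,0],"jaw":1},
    {"xyz":[0,0,-50],"turn":[0,0,0],"jaw":1},
    {"xyz":[0,0,-50],"turn":[0,0,0],"jaw":1}
  ]
}}

```text
t: 2.6
position: [481.7, -274.0, 96.5]
tool_rot: [2.904, 1.198, 0.0]
contact_force: [1.7, -0.1, -0.5]
finger_gap: 85.1
gripper_force: 0.0
```

Run:
```python
from h import *
c=capture("side"); s=get_state(); print(s["position"],s["tool_rot"],s["joint_positions"])
save(c["image"][230:350,220:360],"near.png",5)
```

```text
[ 478.65668188 -271.94799871   89.3502544 ] [-2.89657207 -1.19497163  0.00794424] [-6.25147564e-01  6.01141407e-01  1.68510143e+00  6.94048297e-06
  8.64990898e-01  1.63093032e-01]
```

View pics/near.png

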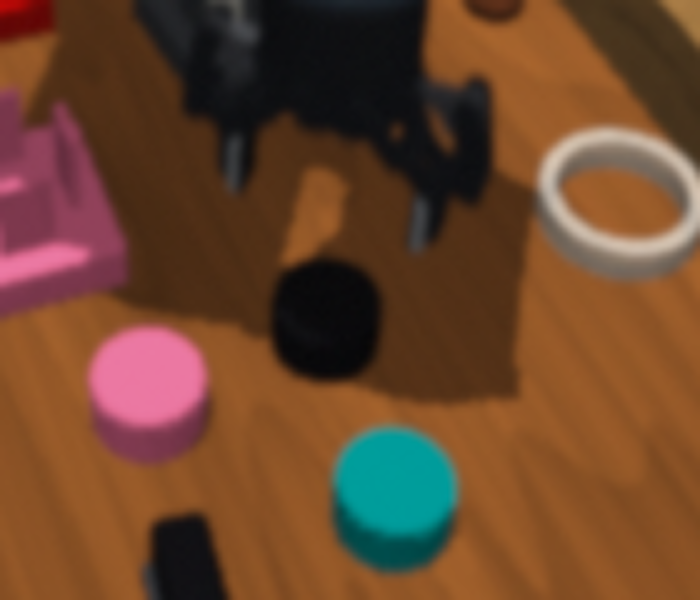

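The open fingers, tips at (235,185) and (425,245), straddle the black cap at (327,318). They are clear of the pink and turquoise caps. I go down.

Call:
{"op": "play_rows", "data": {
  "plan": [
    {"xyz":[0,0,0],"turn":[0,0,0],"jaw":1},
    {"xyz":[0,0,-25],"turn":[0,0,0],"jaw":1},
    {"xyz":[0,0,-25],"turn":[0,0,0],"jaw":1},
    {"xyz":[0,0,-15],"turn":[0,0,0],"jaw":1},
    {"xyz":[0,0,0],"turn":[0,0,0],"jaw":1}
  ]
}}

```text
t: 3.15
position: [482.6, -274.6, 34.6]
tool_rot: [2.903, 1.198, 0.001]
contact_force: [-0.8, -0.1, 0.5]
finger_gap: 85.1
gripper_force: 0.0
```

Call:
{"op": "play_rows", "data": {
  "plan": [
    {"xyz":[0,-1.5,-12],"turn":[0,0,0],"jaw":1},
    {"xyz":[0,0,0],"turn":[0,0,0],"jaw":0},
    {"xyz":[0,0,0],"turn":[0,0,0],"jaw":-1},
    {"xyz":[0,0,0],"turn":[0,0,0],"jaw":-1},
    {"xyz":[0,0,0],"turn":[0,0,0],"jaw":-1}
  ]
}}

```text
t: 3.65
position: [482.4, -276.0, 22.5]
tool_rot: [2.903, 1.198, 0.001]
contact_force: [-1.2, -0.3, 10.5]
finger_gap: 55.4
gripper_force: 40.7
```

Call:
{"op": "play_rows", "data": {
  "plan": [
    {"xyz":[0,0,0],"turn":[0,0,0],"jaw":-1},
    {"xyz":[0,0,0],"turn":[0,0,0],"jaw":-1}
  ]
}}

```text
t: 3.85
position: [482.4, -276.0, 22.5]
tool_rot: [2.903, 1.198, 0.001]
contact_force: [-2.2, 0.9, 9.9]
finger_gap: 55.3
gripper_force: 40.7
```

Call:
{"op": "play_rows", "data": {
  "plan": [
    {"xyz":[0,0,30],"turn":[0,0,0],"jaw":-1},
    {"xyz":[0,0,50],"turn":[0,0,0],"jaw":-1},
    {"xyz":[0,0,50],"turn":[0,0,0],"jaw":-1},
    {"xyz":[0,0,50],"turn":[0,0,0],"jaw":-1},
    {"xyz":[0,0,50],"turn":[0,0,0],"jaw":-1}
  ]
}}

```text
t: 4.35
position: [481.5, -275.3, 254.3]
tool_rot: [2.904, 1.198, 0.001]
contact_force: [0.4, 0.1, -1.0]
finger_gap: 55.1
gripper_force: 43.5
```

Call:
{"op": "play_rows", "data": {
  "plan": [
    {"xyz":[0,0,30],"turn":[0,0,0],"jaw":-1},
    {"xyz":[8,36.5,0],"turn":[0,0,0],"jaw":-1},
    {"xyz":[8,36.5,0],"turn":[0,0,0],"jaw":-1},
    {"xyz":[8,36.5,0],"turn":[0,0,0],"jaw":-1},
    {"xyz":[8,36.5,0],"turn":[0,0,0],"jaw":-1}
  ]
}}

```text
t: 4.85
position: [513.8, -128.2, 282.1]
tool_rot: [2.904, 1.198, 0.001]
contact_force: [0.8, -0.4, -1.2]
finger_gap: 55.3
gripper_force: 43.6
```

Call:
{"op": "play_rows", "data": {
  "plan": [
    {"xyz":[8,36.5,0],"turn":[0,0,0],"jaw":-1},
    {"xyz":[7,38,0],"turn":[0,0,0],"jaw":-1},
    {"xyz":[0,0,0],"turn":[0,0,0],"jaw":-1},
    {"xyz":[0,0,0],"turn":[0,0,0],"jaw":-1},
    {"xyz":[0,0,0],"turn":[0,0,0],"jaw":-1}
  ]
}}

```text
t: 5.35
position: [528.8, -55.8, 281.7]
tool_rot: [2.904, 1.198, 0.0]
contact_force: [-1.0, -0.9, -0.4]
finger_gap: 55.0
gripper_force: 43.6
```

Run:
```python
from h import *
c=capture("side"); s=get_state(); print(s["position"],s["joint_positions"],s["contact_force"],s["torque"])
save(c["image"][80:260,200:340],"over.png",3.3)
import pickle; pickle.dump(c,open("side1.pkl","wb"))
```

```text
[528.8047811  -56.05812267 281.59299862] [-2.17801014e-01  3.28940969e-01  1.52771501e+00 -2.22572334e-04
  1.28468865e+00  5.71238620e-01] [-0.72922387 -0.51026213 -1.10143202] [-0.02645512  0.04882234  0.01643228]
```

View pics/over.png

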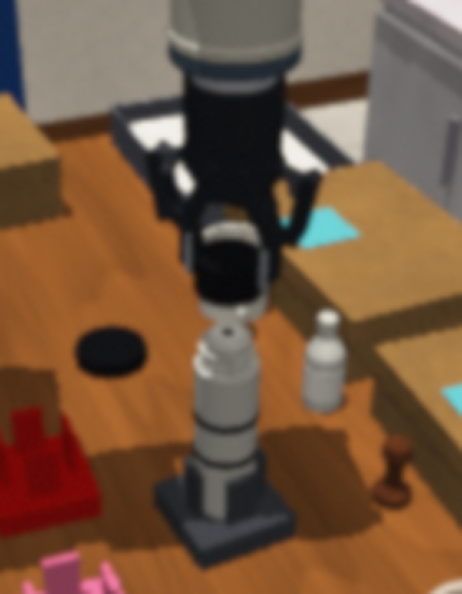

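The cap hangs level in the jaws at crop (231,265), straight above the neck at (228,330). I correct 0.7 mm in x and lower it.

Call:
{"op": "play_rows", "data": {
  "plan": [
    {"xyz":[0.7,0.4,-20],"turn":[0,0,0],"jaw":-1},
    {"xyz":[0,0,-18],"turn":[0,0,0],"jaw":-1},
    {"xyz":[0,0,-4],"turn":[0,0,0],"jaw":-1},
    {"xyz":[0,0,-3],"turn":[0,0,0],"jaw":-1},
    {"xyz":[0,0,0],"turn":[0,0,0],"jaw":-1}
  ]
}}

```text
t: 5.9
position: [529.8, -55.3, 236.7]
tool_rot: [2.904, 1.197, 0.0]
contact_force: [-0.4, 0.5, -0.0]
finger_gap: 55.2
gripper_force: 43.6
```

Call:
{"op": "play_rows", "data": {
  "plan": [
    {"xyz":[0,0,-3],"turn":[0,0,0],"jaw":-1},
    {"xyz":[0,0,-3],"turn":[0,0,0],"jaw":-1},
    {"xyz":[0,0,-2],"turn":[0,0,0],"jaw":-1},
    {"xyz":[0,0,0],"turn":[0,0,0],"jaw":-1}
  ]
}}

```text
t: 6.3
position: [529.8, -54.8, 228.5]
tool_rot: [2.904, 1.198, 0.0]
contact_force: [-0.5, -0.0, 3.1]
finger_gap: 55.0
gripper_force: 44.0
```

Call:
{"op": "play_rows", "data": {
  "plan": [
    {"xyz":[0,0,-1.5],"turn":[0,0,0],"jaw":-1},
    {"xyz":[0,0,0],"turn":[0,0,0],"jaw":-1}
  ]
}}

```text
t: 6.5
position: [530.0, -54.8, 228.0]
tool_rot: [2.903, 1.198, 0.002]
contact_force: [-6.2, 0.7, 20.0]
finger_gap: 55.4
gripper_force: 45.7
```

Call:
{"op": "play_rows", "data": {
  "plan": [
    {"xyz":[0,0,0],"turn":[0,0,0.08],"jaw":-1},
    {"xyz":[0,0,0],"turn":[0,0,0.08],"jaw":-1},
    {"xyz":[0,0,0],"turn":[0,0,0],"jaw":-1}
  ]
}}

```text
t: 6.8
position: [530.5, -54.9, 227.9]
tool_rot: [2.795, 1.431, 0.003]
contact_force: [-0.2, -0.8, 11.9]
finger_gap: 54.5
gripper_force: 44.9
```

Run:
```python
from h import *
s=get_state(); print(s["position"],s["joint_positions"],s["contact_force"],s["torque"])
```

```text
[530.53021526 -54.93012055 227.88401125] [-2.15127365e-01  3.86883769e-01  1.59966458e+00 -3.66733600e-05
  1.15248372e+00  4.09582154e-01] [-0.22929267 -0.83272266 11.86165967] [-0.06698444  0.24679161  0.16552027]
```

Call:
{"op": "play_rows", "data": {
  "plan": [
    {"xyz":[0,0,0],"turn":[0,0,0.09],"jaw":-1},
    {"xyz":[0,0,0],"turn":[0,0,0.09],"jaw":-1},
    {"xyz":[0,0,0],"turn":[0,0,0.09],"jaw":-1},
    {"xyz":[0,0,0],"turn":[0,0,0],"jaw":-1}
  ]
}}

```text
t: 7.2
position: [529.7, -54.7, 226.8]
tool_rot: [2.58, 1.793, 0.0]
contact_force: [-0.7, 0.6, -1.2]
finger_gap: 54.9
gripper_force: 43.6
```

Call:
{"op": "play_rows", "data": {
  "plan": [
    {"xyz":[0,0,-1.5],"turn":[0,0,0],"jaw":-1},
    {"xyz":[0,0,-1.5],"turn":[0,0,0],"jaw":-1},
    {"xyz":[0,0,0],"turn":[0,0,0],"jaw":-1}
  ]
}}

```text
t: 7.5
position: [529.8, -54.8, 224.3]
tool_rot: [2.583, 1.788, 0.001]
contact_force: [-3.4, 0.9, 11.4]
finger_gap: 54.8
gripper_force: 44.9
```

It came off an end stop and now lies on the ribs, rim 13 mm below the mouth. I keep turning counter-clockwise.

Call:
{"op": "play_rows", "data": {
  "plan": [
    {"xyz":[0,0,-0.5],"turn":[0,0,0.09],"jaw":-1},
    {"xyz":[0,0,0],"turn":[0,0,0.09],"jaw":-1},
    {"xyz":[0,0,0],"turn":[0,0,0.09],"jaw":-1},
    {"xyz":[0,0,0],"turn":[0,0,0],"jaw":-1}
  ]
}}

```text
t: 7.9
position: [530.0, -54.7, 224.2]
tool_rot: [2.315, 2.123, 0.002]
contact_force: [-3.5, 2.2, 16.0]
finger_gap: 54.8
gripper_force: 45.3
```

Call:
{"op": "play_rows", "data": {
  "plan": [
    {"xyz":[0,0,0],"turn":[0,0,0.09],"jaw":-1},
    {"xyz":[0,0,0],"turn":[0,0,0.09],"jaw":-1},
    {"xyz":[0,0,0],"turn":[0,0,0.09],"jaw":-1},
    {"xyz":[0,0,0],"turn":[0,0,0],"jaw":-1}
  ]
}}

```text
t: 8.3
position: [529.7, -54.6, 224.2]
tool_rot: [2.008, 2.416, 0.001]
contact_force: [-6.1, 2.2, 19.2]
finger_gap: 55.0
gripper_force: 45.4
```

Call:
{"op": "play_rows", "data": {
  "plan": [
    {"xyz":[0,0,0],"turn":[0,0,0.09],"jaw":-1},
    {"xyz":[0,0,0],"turn":[0,0,0.09],"jaw":-1},
    {"xyz":[0,0,0],"turn":[0,0,0.09],"jaw":-1},
    {"xyz":[0,0,0],"turn":[0,0,0],"jaw":-1}
  ]
}}

```text
t: 8.7
position: [529.4, -54.6, 224.2]
tool_rot: [1.665, 2.664, 0.0]
contact_force: [-7.4, 1.2, 19.9]
finger_gap: 54.8
gripper_force: 45.5
```

Call:
{"op": "play_rows", "data": {
  "plan": [
    {"xyz":[0,0,0],"turn":[0,0,0.09],"jaw":-1},
    {"xyz":[0,0,0],"turn":[0,0,0.09],"jaw":-1},
    {"xyz":[0,0,0],"turn":[0,0,0.09],"jaw":-1},
    {"xyz":[0,0,0],"turn":[0,0,0],"jaw":-1}
  ]
}}

```text
t: 9.1
position: [529.1, -54.7, 223.8]
tool_rot: [-1.291, -2.863, 0.001]
contact_force: [-8.0, -0.1, 14.7]
finger_gap: 54.8
gripper_force: 45.1
```

Call:
{"op": "play_rows", "data": {
  "plan": [
    {"xyz":[0,0,0],"turn":[0,0,0.08],"jaw":-1},
    {"xyz":[0,0,0],"turn":[0,0,0.08],"jaw":-1},
    {"xyz":[0,0,0],"turn":[0,0,0],"jaw":-1}
  ]
}}

```text
t: 9.4
position: [528.8, -54.7, 223.1]
tool_rot: [-1.059, -2.956, 0.001]
contact_force: [-5.5, -0.9, 1.7]
finger_gap: 54.8
gripper_force: 43.8
```

Run:
```python
from h import *
s=get_state(); print(s["position"],s["joint_positions"],s["contact_force"],s["torque"])
```

```text
[528.80769522 -54.66395638 223.05648142] [-2.15205879e-01  3.92052514e-01  1.60658346e+00 -2.65205315e-04
  1.14478041e+00 -1.09809391e+00] [-5.54772718 -0.92631839  1.67806794] [-0.14437822  1.04698914  0.00883393]
```

The vertical force has fallen away, so the thread gap is reached. I lower to follow it.

Call:
{"op": "play_rows", "data": {
  "plan": [
    {"xyz":[-0.3,0,-1.5],"turn":[0,0,0],"jaw":-1},
    {"xyz":[0,0,-1.5],"turn":[0,0,0],"jaw":-1},
    {"xyz":[0,0,0],"turn":[0,0,0],"jaw":-1}
  ]
}}

```text
t: 9.7
position: [528.7, -54.7, 219.9]
tool_rot: [-1.063, -2.955, 0.001]
contact_force: [-5.1, -0.2, 0.1]
finger_gap: 54.9
gripper_force: 43.7
```

Call:
{"op": "play_rows", "data": {
  "plan": [
    {"xyz":[-0.2,0,-1.5],"turn":[0,0,0],"jaw":-1},
    {"xyz":[0,0,-1.5],"turn":[0,0,0],"jaw":-1},
    {"xyz":[0,0,-1.2],"turn":[0,0,0],"jaw":-1},
    {"xyz":[0,0,0],"turn":[0,0,0],"jaw":-1}
  ]
}}

```text
t: 10.1
position: [528.6, -54.8, 215.7]
tool_rot: [-1.063, -2.955, 0.001]
contact_force: [-5.0, -0.4, 0.1]
finger_gap: 54.9
gripper_force: 43.7
```

Call:
{"op": "play_rows", "data": {
  "plan": [
    {"xyz":[-0.2,0,-0.7],"turn":[0,0,0],"jaw":-1},
    {"xyz":[0,0,-0.3],"turn":[0,0,0],"jaw":-1},
    {"xyz":[0,0,0],"turn":[0,0,0],"jaw":-1}
  ]
}}

```text
t: 10.4
position: [528.7, -54.8, 215.4]
tool_rot: [-1.063, -2.956, 0.0]
contact_force: [-8.5, -0.7, 9.8]
finger_gap: 55.0
gripper_force: 44.7
```

Bottomed in the gap, about 9 mm down. I screw clockwise now, following the groove.

Call:
{"op": "play_rows", "data": {
  "plan": [
    {"xyz":[-0.2,0,0],"turn":[0,0,-0.1],"jaw":-1},
    {"xyz":[-0.2,0,-0.3],"turn":[0,0,-0.1],"jaw":-1},
    {"xyz":[0,0,-0.4],"turn":[0,0,-0.1],"jaw":-1},
    {"xyz":[0,0,0],"turn":[0,0,0],"jaw":-1}
  ],
  "force": 70
}}

```text
t: 10.8
position: [528.9, -55.0, 215.1]
tool_rot: [1.498, 2.76, 0.0]
contact_force: [-5.0, 1.0, 13.5]
finger_gap: 54.6
gripper_force: 71.8
```

Run:
```python
from h import *
s=get_state(); print(s["position"],s["joint_positions"][5],s["contact_force"],s["torque"])
```

```text
[528.85115898 -54.98757118 215.08917612] -0.7921474269138812 [-4.96102234  1.01012771 13.51684625] [-0.07427779  1.06933575 -0.1648039 ]
```

Call:
{"op": "play_rows", "data": {
  "plan": [
    {"xyz":[0,0,-0.3],"turn":[0,0,-0.1],"jaw":-1},
    {"xyz":[0,0,-0.4],"turn":[0,0,-0.1],"jaw":-1},
    {"xyz":[0,0,-0.4],"turn":[0,0,-0.1],"jaw":-1},
    {"xyz":[0,0,-0.4],"turn":[0,0,-0.1],"jaw":-1},
    {"xyz":[0,0,0],"turn":[0,0,0],"jaw":-1}
  ]
}}

```text
t: 11.3
position: [529.0, -54.8, 213.0]
tool_rot: [2.014, 2.41, 0.001]
contact_force: [0.2, 2.2, 2.5]
finger_gap: 54.1
gripper_force: 73.1
```

Run:
```python
from h import *
s=get_state(); print(s["position"],s["joint_positions"][5],s["contact_force"],s["torque"])
```

```text
[529.02511084 -54.75335511 213.03972675] -0.39448225274823884 [0.21595266 2.20363796 2.52556009] [ 0.22405445  0.06744929 -0.08823507]
```

Following well, 2.1 mm down over this stretch. I continue.

Call:
{"op": "play_rows", "data": {
  "plan": [
    {"xyz":[0,0,-0.4],"turn":[0,0,-0.1],"jaw":-1},
    {"xyz":[0,0,-0.4],"turn":[0,0,-0.1],"jaw":-1},
    {"xyz":[0,0,-0.4],"turn":[0,0,-0.1],"jaw":-1},
    {"xyz":[0,0,-0.4],"turn":[0,0,-0.1],"jaw":-1},
    {"xyz":[0,0,0],"turn":[0,0,0],"jaw":-1}
  ]
}}

```text
t: 11.8
position: [528.7, -54.8, 211.2]
tool_rot: [2.45, 1.967, 0.0]
contact_force: [1.0, -0.6, -1.5]
finger_gap: 54.3
gripper_force: 73.6
```

Run:
```python
from h import *
s=get_state(); print(s["position"],s["joint_positions"][5],s["contact_force"],s["torque"])
```

```text
[528.7245899  -54.76422547 211.17836026] 0.0021385746613942344 [ 1.00663512 -0.60296613 -1.45019235] [0.00343734 0.07338866 0.06642576]
```

Call:
{"op": "play_rows", "data": {
  "plan": [
    {"xyz":[0,0,-0.4],"turn":[0,0,-0.1],"jaw":-1},
    {"xyz":[0,0,-0.4],"turn":[0,0,-0.1],"jaw":-1},
    {"xyz":[0,0,-0.4],"turn":[0,0,-0.1],"jaw":-1},
    {"xyz":[0,0,-0.4],"turn":[0,0,-0.1],"jaw":-1},
    {"xyz":[0,0,0],"turn":[0,0,0],"jaw":-1}
  ]
}}

```text
t: 12.3
position: [529.2, -54.8, 210.0]
tool_rot: [2.789, 1.444, 0.002]
contact_force: [3.1, -0.3, 1.5]
finger_gap: 54.3
gripper_force: 74.3
```

Run:
```python
from h import *
s=get_state(); print(s["position"],s["joint_positions"][5],s["contact_force"],s["torque"])
```

```text
[529.18592876 -54.82093068 209.98882852] 0.39956270303737107 [ 3.10327919 -0.31913215  1.47666947] [-0.0358171  -0.43196749  0.79837617]
```

Call:
{"op": "play_rows", "data": {
  "plan": [
    {"xyz":[0,0,-0.3],"turn":[0,0,-0.08],"jaw":-1},
    {"xyz":[0,0,-0.3],"turn":[0,0,-0.08],"jaw":-1},
    {"xyz":[0,0,0],"turn":[0,0,-0.05],"jaw":-1},
    {"xyz":[0,0,0],"turn":[0,0,0],"jaw":-1}
  ]
}}

```text
t: 12.7
position: [530.4, -54.0, 209.8]
tool_rot: [2.924, 1.148, 0.007]
contact_force: [8.9, 10.5, 2.4]
finger_gap: 54.5
gripper_force: 75.2
```

Run:
```python
from h import *
s=get_state(); print(s["position"],s["joint_positions"][5],s["contact_force"],s["torque"])
```

```text
[530.44163828 -54.00708129 209.79384834] 0.607104027796033 [ 8.94031765 10.54231779  2.35072075] [ 1.65957084 -1.605999    1.13995929]
```

A firm stop: the twist moment has risen and the height matches home. I release, rise and look.

Call:
{"op": "play_rows", "data": {
  "plan": [
    {"xyz":[0,0,0],"turn":[0,0,0],"jaw":0.5},
    {"xyz":[0,0,0],"turn":[0,0,0],"jaw":1},
    {"xyz":[0,0,0],"turn":[0,0,0],"jaw":1},
    {"xyz":[0,0,0],"turn":[0,0,0],"jaw":1},
    {"xyz":[0,0,5],"turn":[0,0,0],"jaw":1}
  ]
}}

```text
t: 13.2
position: [528.2, -54.8, 213.8]
tool_rot: [-2.926, -1.141, 0.002]
contact_force: [0.9, 0.6, -0.1]
finger_gap: 85.2
gripper_force: 0.0
```

Call:
{"op": "play_rows", "data": {
  "plan": [
    {"xyz":[0,0,20],"turn":[0,0,0],"jaw":1},
    {"xyz":[0,0,35],"turn":[0,0,0],"jaw":1},
    {"xyz":[0,0,35],"turn":[0,0,0],"jaw":1},
    {"xyz":[0,0,0],"turn":[0,0,0],"jaw":1},
    {"xyz":[0,0,0],"turn":[0,0,0],"jaw":1}
  ]
}}

```text
t: 13.7
position: [528.8, -54.9, 304.9]
tool_rot: [2.926, 1.14, 0.002]
contact_force: [0.4, 0.3, 0.5]
finger_gap: 85.4
gripper_force: 0.0
```

Run:
```python
from h import *
c=capture("side"); s=get_state(); print(s["position"],s["contact_force"])
print("top axis px home",px(c,[529.5,-55.3,219]),"rim front",px(c,[515,-79,187]),"shoulder",px(c,[515,-79,185]))
save(c["image"][165:225,240:300],"done.png",10)
```

```text
[528.30014395 -54.74898727 303.94391535] [ 0.14927332  0.13668627 -0.22027572]
top axis px home [268.6 178.8] rim front [266.9 194.1] shoulder [266.9 194.7]
```

View pics/done.png

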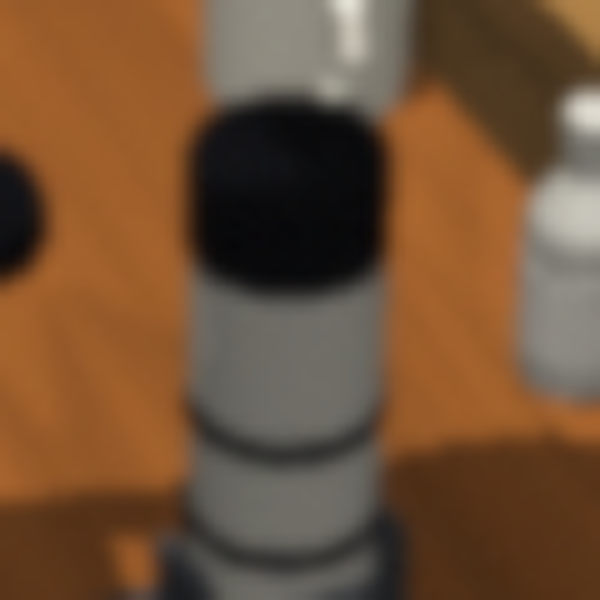

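The cap is level on the tube. Its rim's front edge is at crop (285,293), full-image row 193.9 against 194.1 expected for home. There is plenty of time, so I re-grip and tighten once more to confirm the stop.

Call:
{"op": "play_rows", "data": {
  "plan": [
    {"xyz":[0.7,0,-45],"turn":[0,0,0],"jaw":1},
    {"xyz":[0,0,-35],"turn":[0,0,0],"jaw":1},
    {"xyz":[0,0,-13],"turn":[0,0,0],"jaw":1},
    {"xyz":[0,0,0],"turn":[0,0,0],"jaw":1},
    {"xyz":[0,0,0],"turn":[0,0,0],"jaw":-1}
  ]
}}

```text
t: 14.25
position: [529.1, -54.8, 211.0]
tool_rot: [-2.927, -1.14, 0.001]
contact_force: [0.2, -0.8, 0.8]
finger_gap: 73.3
gripper_force: 0.0
```

Call:
{"op": "play_rows", "data": {
  "plan": [
    {"xyz":[0,0,0],"turn":[0,0,0],"jaw":-1},
    {"xyz":[0,0,0],"turn":[0,0,0],"jaw":-1},
    {"xyz":[0,0,0],"turn":[0,0,0],"jaw":-1},
    {"xyz":[0,0,0],"turn":[0,0,0],"jaw":-1}
  ]
}}

```text
t: 14.65
position: [529.8, -54.9, 212.5]
tool_rot: [2.926, 1.14, 0.003]
contact_force: [-1.5, 0.7, 7.0]
finger_gap: 54.3
gripper_force: 72.8
```

Run:
```python
from h import *
s=get_state(); print(s["position"],s["joint_positions"][5],s["contact_force"],s["torque"],s["finger_gap"])
```

```text
[529.78454657 -54.88716503 212.54726726] 0.6125538592762632 [-1.51933971  0.72196754  7.04334833] [0.11421783 0.41146388 0.05505215] 54.27110394764769
```

Call:
{"op": "play_rows", "data": {
  "plan": [
    {"xyz":[0,0,-0.5],"turn":[0,0,-0.07],"jaw":-1},
    {"xyz":[0,0,0],"turn":[0,0,-0.07],"jaw":-1},
    {"xyz":[0,0,0],"turn":[0,0,0],"jaw":-1}
  ]
}}

```text
t: 14.95
position: [530.1, -54.9, 212.4]
tool_rot: [2.999, 0.93, 0.004]
contact_force: [-0.9, 2.1, 11.7]
finger_gap: 54.1
gripper_force: 76.4
```

Run:
```python
from h import *
s=get_state(); print(s["position"],s["joint_positions"][5],s["contact_force"],s["torque"],s["finger_gap"])
```

```text
[530.13215844 -54.85326567 212.4409017 ] 0.7544196273119055 [-0.85080204  2.09240718 11.73218955] [0.3957781  0.39564543 1.15890861] 54.05277621833972
```

Call:
{"op": "play_rows", "data": {
  "plan": [
    {"xyz":[0,0,0],"turn":[0,0,0],"jaw":-1},
    {"xyz":[0,0,0],"turn":[0,0,-0.07],"jaw":-1},
    {"xyz":[0,0,0],"turn":[0,0,-0.07],"jaw":-1},
    {"xyz":[0,0,0],"turn":[0,0,0],"jaw":-1}
  ],
  "force": 110
}}

```text
t: 15.35
position: [530.3, -56.5, 212.7]
tool_rot: [3.053, 0.719, 0.004]
contact_force: [-3.7, -14.4, 14.4]
finger_gap: 53.5
gripper_force: 113.5
```

Run:
```python
from h import *
s=get_state(); print(s["position"],s["joint_positions"][5],s["contact_force"],s["torque"],s["finger_gap"])
```

```text
[530.27245551 -56.48735395 212.71337794] 0.8936156868870931 [ -3.65570357 -14.41929768  14.3584078 ] [-2.60299229  0.56594284  1.91346636] 53.52665657130257
```

The moment rose with the grip (1.16 to 1.9 N m) and the height did not fall, so it is at the stop. I release and retreat.

Call:
{"op": "play_rows", "data": {
  "plan": [
    {"xyz":[0,0,0],"turn":[0,0,0],"jaw":0.5},
    {"xyz":[0,0,0],"turn":[0,0,0],"jaw":1},
    {"xyz":[0,0,0],"turn":[0,0,0],"jaw":1},
    {"xyz":[0,0,0],"turn":[0,0,0],"jaw":1},
    {"xyz":[0,0,10],"turn":[0,0,0],"jaw":1}
  ]
}}

```text
t: 15.85
position: [528.6, -54.6, 220.1]
tool_rot: [-3.057, -0.72, 0.003]
contact_force: [0.3, 0.4, -0.6]
finger_gap: 85.4
gripper_force: 0.0
```

Call:
{"op": "play_rows", "data": {
  "plan": [
    {"xyz":[0,0,30],"turn":[0,0,0],"jaw":1},
    {"xyz":[0,0,40],"turn":[0,0,0],"jaw":1},
    {"xyz":[0,0,30],"turn":[0,0,0],"jaw":1},
    {"xyz":[0,0,0],"turn":[0,0,0],"jaw":1},
    {"xyz":[0,0,0],"turn":[0,0,0],"jaw":1}
  ]
}}

```text
t: 16.35
position: [529.4, -54.8, 321.5]
tool_rot: [3.057, 0.72, 0.002]
contact_force: [-0.0, 0.7, -0.2]
finger_gap: 85.2
gripper_force: 0.0
```

Run:
```python
from h import *
c=capture("side"); save(c["image"][165:225,240:300],"done2.png",8)
```

```text
(no output)
```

View pics/done2.png

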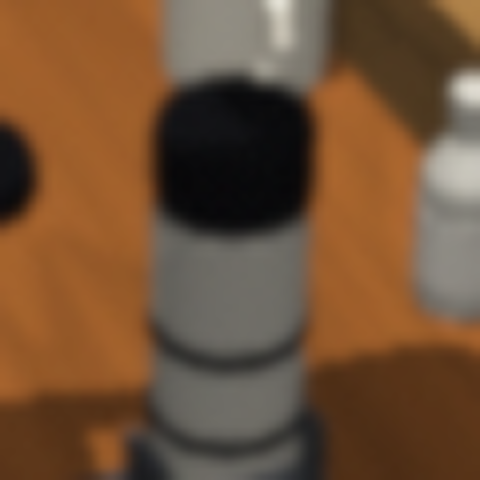

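The cap sits level on the shoulder, its rim's front edge at crop (230,233), row unchanged, and the gripper is clear.

```bash
python3 -c "
from cell import *
print(hand_in())"
```

```text
the job is handed in; nothing more can be done
None
```

The narrow black cap is screwed clockwise to its firm stop on the tube, level and released; I handed the job in at about 16 s of the 72 s allowed, and the hand-in returned no verdict.

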